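# Reset the tripped breaker on the kitchen power block

### The job

One of the three breakers in the power block on the worktop has tripped: its lever stands about upright, neither on nor off. Reset it: push that lever all the way off, towards the robot's side, until it is firmly against its springy stop without straining it, then throw it fully on, away from the robot, and let go. Leave the other two levers as they are and do not knock the things standing round the block.

Things in the scene. Friction and masses are not known exactly. Their poses are not given: they have to be found in the camera images.
- power_block: grey plastic base, 118 (x) x 204 (y) x 14 mm with 52 mm high side cheeks, fixed to the worktop. Origin: centre of its underside. Its +x axis is the on direction (roughly away from the robot), -x the off direction. Three breakers stand on it side by side along its y axis, 62 mm apart, in any order
- tripped_breaker: tripped breaker and its lever: white module 104 (x) x 56 (y) mm, flat top 62 mm above its origin (centre of its underside, 14 mm above the worktop). Axes as the block's. Lever pivot: parallel to y, 52 mm above the origin. Push the lever with closed fingers; their force on it, pushing or pinching, must stay under 25 N. Until reset, it is blocked on its way to on, between 0.01 and 0.32 rad
- tripped_lever (a joint): lever angle: 0 upright, + leaning to +x (on), - to -x (off). Starts at -0.12 to 0; hard on stop at 0.5, 0.4 counts as on. The springy off stop differs by unit: met between -0.26 and -0.58. Pushed 45 mm from the pivot it takes 2 N, then 5 to 6 N for the last 0.13 rad before the stop, then 4 to 5 N more per mm; 12 to 14 N resets it, unseen: aim for 16. Then 2 N moves it on. It stays where left
- tripped_lever_tip (a point): end of the tripped lever, on its middle line, 70 mm from the pivot and 136 mm above the worktop when upright. The lever is a black bar 10 (x) x 14 (y) mm with a cross-piece at its end, 14 mm thick (x) and 18 mm wide (y). When pushing the leaning lever upright from its off side, let the fingers rise with its end, or friction makes it stiff
- on_lever (a joint): angle of an identical lever on the neighbouring breaker that is on (about 0.47): leave it
- on_lever_tip (a point): end of that lever, 70 mm from its pivot
- off_lever (a joint): angle of an identical lever on the neighbouring breaker that is switched off (about -0.5): leave it
- off_lever_tip (a point): end of that lever, 70 mm from its pivot
- tuna_tin: flat tin, 86 mm across, 40 mm high, standing behind the block; origin at the centre of its underside
- mug: small white cup, 62 mm across, 51 mm high, standing to the right of the block; origin at the centre of its underside
- tape_roll: roll of tape, 104 mm across, 25 mm high, lying to the left of the block; origin at the centre of its underside

How it is judged:
By the outcome, as a careful person would: the job done as asked, in the order asked, and still so for the second after the job is handed in, with the robot touching nothing.
It also fails if it takes over 40 s, if anything falls off the work surface, if the arm or the gripper's body presses on something with over 40 N, if the wrist force passes 120 N, or if a joint passes its speed limit or range.

### The arm

A 6-joint arm with a two-finger parallel gripper is mounted at the origin on a cart in front of the work surface, level with it; the furniture and walls round the work are solid. World frame = base frame: x ahead of the robot, y to its left, z up, the work surface at z = 0. Lengths are in mm, angles in rad, forces in N, time in s.
With the tool pointing down it reaches from about 325 to 775 mm from the base axis. Payload 5.5 kg.
Tool frame: the origin (TCP) lies at the very end of the fingers, on their centre line; the grasp point (between the pads) lies 19 mm behind it (arm.grasp_offset is the distance from the TCP to the grasp point, in mm); z points along the fingers, y is the line along which they close (so a half turn about z gives the same grasp; the last joint's range is limited). The gripper opens to 85 mm and grips with 20 to 120 N. Pads are 22 mm wide; open, the fingers measure 114 mm over their backs; the gripper's body (76 mm by 85 mm) begins 54 mm behind the grasp point. The pads swing forward as they close: fully open they stand 13 mm farther back than shut.
Start: joints at [-0.057, 0.091, 1.231, -0, 1.82, -0.057], TCP at [600.014, -0.003, 231.275] pointing down, gripper open.
Joint ranges: [-2.87, 2.87], [-0.86, 2.18], [0.17, 2.46], [-1.51, 4.65], [0.06, 2.69], [-2.65, 2.65]. Speed limits (rad/s): [2.57, 2.57, 3.01, 3.14, 3.14, 3.14].

### API

Orientations are given as a rotation vector (axis times angle).
In Python, from cell import arm gives the robot as it stands. The module is installed in compiled form; this text tells all that it offers.
- The arm moves only by the shell command python3 -m handwheel 'ROWS' [FORCE]. ROWS is JSON, one flat list of numbers, 7 for each row, row after row: the shift along the world's x, y, z in mm, then the turn, a rotation vector about the world's x, y, z in rad, then the opening, from -1 (shut) to 1 (fully open). In form: [x, y, z, ax, ay, az, jaw, x, y, z, ax, ay, az, jaw, ...]. A call has exactly 10 rows; each row is the pose to reach, as a shift and turn from the pose commanded when the call began; what a row does not reach only later rows make up. A row lasts 1/10 s, in which the tool goes at most 50 mm and 8.59 degrees, less where a joint would pass 70% of its speed; a pose out of reach is approached as far as the arm can. A call with a gripper value outside its range is refused whole. The fingers move at their own pace and stop on an object; FORCE is the grip in N (left out, the last holds). Time passes only in rows, so rows that repeat a pose let the fingers close, or fill a call up. It gives the time, the measured TCP pose, the force, the opening and the grip force at its end, in the units of the state.
- arm.observe(): the state, without advancing time (a new reading comes with each control period).
- arm.snapshot(name): name is "scene" or "side" or "wrist"; returns (picture, depth): 420x560x3 uint8, blue, green, red; 420x560 float32, mm along the optical axis (not along the pixel's ray), 0 where there is no reading.
- arm.camera_model(name): a dict with "vertical_fov" (degrees; the focal length in pixels is half the picture's height over the tangent of half this angle, whatever the lens; pixels are square), "cx", "cy" (the principal point, pixels), "cam_to_world" (4x4, takes a point from camera to world coordinates); the wrist camera has in their place "T_tool_cam" (4x4, takes a point from camera to tool coordinates, whose origin is the TCP and whose axes are the flange's). Camera axes: x right, y up, looking along -z (the intrinsics and any distortion apply to the point x, -y, -z); pixel columns grow to the right and rows downward; lengths in mm; the calibration is good to about 2 mm. A picture is of the moment at which its call begins: read the wrist's pose just before it. camera_model takes no time and is no camera call.
- arm.finish_job(): hands the job in; it is judged then, once.
Trained networks look in the newest picture that a camera, given by its name, has taken for a name from the list of things; names that differ only in an ending like _2 or _b are one class to them, and where a whole thing is asked for, a point or a joint stands for the part that bears it (a point fixed in the world has none). Each returns a list of dicts, best first, with "score" (0 to 1); they miss things now and then, are a little off and sometimes report something else, mostly with a low value. They report only what shows in the picture. A call takes as long as a camera call.
- arm.boxes_of(name, camera): "bbox" ([left, top, width, height] in pixels, round what is visible of it).
- arm.mark_of(name, camera): "uv" ([column, row] in pixels: a listed point, or the origin of a listed thing).
The state is a dict: "t": time; "joint_positions": joint angles; "joint_vel": joint speeds; "joint_torque": joint torques, N m; "position": TCP position; "tcp_rot": TCP orientation; "ft_force": force on the tool from outside, world axes, zero at the start; "ft_torque": the same for the moment, N m; "width": opening from 0.0 (shut) to 1.0 (fully open); "gripper_force": force on a finger pad.
Only numpy, scipy, OpenCV 4.12 (cv2) and the standard library are available. Lean on these libraries where they do the work, as an engineer would, in place of code of your own. Each camera call takes 0.05 s, during which the arm holds its last target. There are 200 camera calls.

## Working session

There is one attempt and no reset: what is moved stays moved. The work goes in short steps, Python scripts to look and compute and a shell command to move; the robot and the scene stay as the last step left them, time stands still between calls to the robot, and variables do not carry over. Pictures are saved under pics/ and viewed, at most 10 in all, crops included, and the job is handed in when it is done.

```bash
mkdir -p pics; cat > h.py <<'E'
import numpy as np, cv2
from cell import arm
from scipy.spatial.transform import Rotation as R
def world(cam,uv,depth,win=2,z=None):
    m=arm.camera_model(cam); f=210/np.tan(np.radians(m["vertical_fov"])/2)
    u,v=uv; d=depth[max(0,int(v)-win):int(v)+win+1,max(0,int(u)-win):int(u)+win+1]; d=np.median(d[d>0]) if (d>0).any() else np.nan
    T=np.array(m["cam_to_world"]); r=np.array([(u-m["cx"])/f,-(v-m["cy"])/f,-1])
    if z is not None:
        rw=T[:3,:3]@r; d=(z-T[2,3])/rw[2]
    return T[:3,:3]@(r*d)+T[:3,3]
E
python3 - <<'E'
from h import *
print({k:v for k,v in arm.camera_model("scene").items()}); print(arm.camera_model("side"))
for c in ("scene","side"):
    p,d=arm.snapshot(c); cv2.imwrite(f"pics/{c}0.png",p); np.save(f"{c}.npy",d)
    for n in ("power_block","tripped_breaker","tripped_lever_tip","on_lever_tip","off_lever_tip","tuna_tin","mug","tape_roll"):
        r=arm.mark_of(n,c)
        for q in r[:2]: print(c,n,np.round(q["uv"]),round(q["score"],2),np.round(world(c,q["uv"],d)))
print(arm.observe())
E
```

```text
{'vertical_fov': 45.231552138509, 'cx': 285.5432037234491, 'cy': 217.20602697536643, 'cam_to_world': array([[-9.00575929e-01,  2.59163107e-01, -3.48994957e-01,
         2.28562180e+02],
       [-4.34610786e-01, -5.52955435e-01,  7.10882375e-01,
         7.47149842e+02],
       [-8.74417318e-03,  7.91880528e-01,  6.10613437e-01,
         7.36127855e+02],
       [ 0.00000000e+00,  0.00000000e+00,  0.00000000e+00,
         1.00000000e+00]])}
{'vertical_fov': 47.674877020090875, 'cx': 280.23792968372504, 'cy': 211.24279664314142, 'cam_to_world': array([[-9.93122569e-01,  7.37247203e-02, -9.09517949e-02,
         4.80978900e+02],
       [-1.17070577e-01, -6.15836957e-01,  7.79127283e-01,
         7.78619195e+02],
       [ 1.42946440e-03,  7.84416668e-01,  6.20232576e-01,
         7.10788841e+02],
       [ 0.00000000e+00,  0.00000000e+00,  0.00000000e+00,
         1.00000000e+00]])}
scene power_block [326. 240.] 0.77 [503.  -1.  64.]
scene power_block [342. 201.] 0.44 [497. -64. 125.]
scene tripped_breaker [309. 250.] 0.62 [529.  29.  51.]
scene tripped_breaker [312. 208.] 0.25 [537.  -4. 
[... 946 characters left out ...]
ons': array([-5.67104092e-02,  9.10670596e-02,  1.23064816e+00, -1.23118369e-05,
        1.81981312e+00, -5.66920834e-02]), 'joint_vel': array([-9.17350594e-05,  3.34587840e-04,  9.08067017e-04, -2.04853579e-04,
       -1.68169955e-03, -3.43924575e-04]), 'joint_torque': array([ 6.44887532e-04, -4.58469200e+01, -4.18097270e+01, -1.70017588e-04,
        7.77510631e-04,  2.90459786e-05]), 'position': array([ 6.00021947e+02, -1.33406420e-02,  2.31324245e+02]), 'tcp_rot': array([2.22142565e+00, 2.22137820e+00, 5.32867242e-05]), 'ft_force': array([-0.19338119, -1.53247129, -0.38792604]), 'ft_torque': array([-0.0538242 ,  0.01603513,  0.03521158]), 'gripper_force': 0.0, 'width': 0.9988037326076912}
```

```bash
python3 - <<'E'
import cv2
a=cv2.imread("pics/scene0.png")[130:340,200:440];b=cv2.imread("pics/side0.png")[120:330,180:420]
cv2.imwrite("pics/c0.png",cv2.hconcat([cv2.resize(a,(400,350),interpolation=cv2.INTER_CUBIC),cv2.resize(b,(400,350),interpolation=cv2.INTER_CUBIC)]))
E
```

```text
(no output)
```

View pics/c0.png

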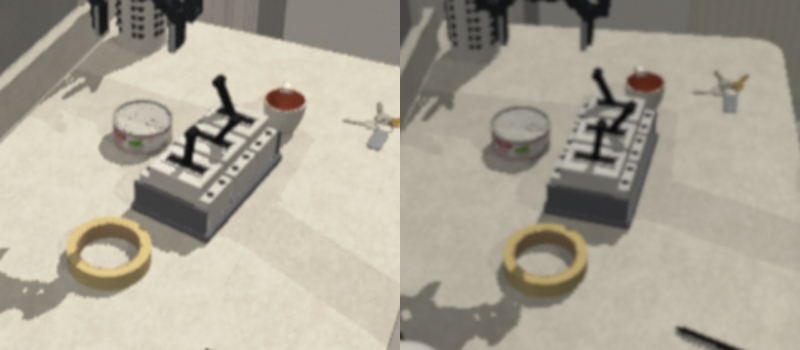

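View pics/scene0.png

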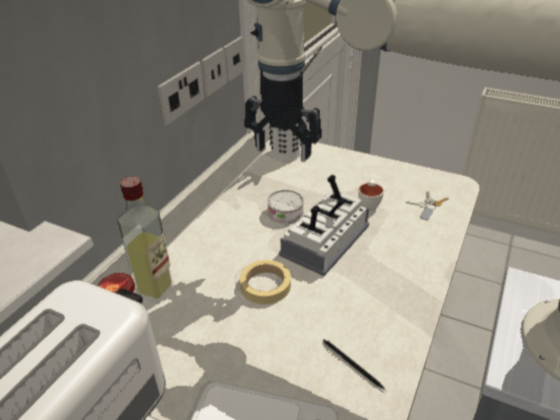

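The left crop shows the tripped (upright) lever on the nearest (+y) breaker, tip about (315,208) in scene; the off lever is in the middle (about 340,199) and the on lever is farthest (about 333,181). Refining with the wrist camera and depth.

```bash
python3 - <<'E'
from h import *
m=arm.camera_model("wrist"); print(m)
o=arm.observe(); p,d=arm.snapshot("wrist"); cv2.imwrite("pics/w0.png",p); np.save("wrist.npy",d)
T=np.eye(4);T[:3,:3]=R.from_rotvec(o["tcp_rot"]).as_matrix();T[:3,3]=o["position"];T=T@np.array(m["T_tool_cam"])
f=210/np.tan(np.radians(m["vertical_fov"])/2)
for n in ("power_block","tripped_breaker","tripped_lever_tip","on_lever_tip","off_lever_tip","tuna_tin"):
  for q in arm.mark_of(n,"wrist")[:2]: print(n,np.round(q["uv"]),round(q["score"],2))
for c,uv in (("scene",(315,207)),("side",(299,193))): print(world(c,uv,None and 0 or np.load(c+".npy"),z=136))
# breaker top point cloud, block yaw
for c in ("scene","side"):
  mm=arm.camera_model(c); D=np.load(c+".npy"); g=210/np.tan(np.radians(mm["vertical_fov"])/2)
  v,u=np.mgrid[:420,:560]; P=np.stack([(u-mm["cx"])/g*D,-(v-mm["cy"])/g*D,-D],-1)@np.array(mm["cam_to_world"])[:3,:3].T+np.array(mm["cam_to_world"])[:3,3]
  k=(D>0)&(abs(P[...,0]-520)<120)&(abs(P[...,1])<140)
  t=P[k&(P[...,2]>68)&(P[...,2]<84)]; r=cv2.minAreaRect(t[:,:2].astype(np.float32)); print(c,r,len(t),np.median(t[:,2]))
  h=P[k&(P[...,2]>95)&(P[...,2]<150)]; h=h[np.argsort(h[:,1])][::max(1,len(h)//25)]; print(np.round(h).astype(int).tolist())
E
```

```text
{'vertical_fov': 65.17102292375692, 'cx': 274.42113803447893, 'cy': 205.98294333854767, 'T_tool_cam': array([[-1.36869442e-03,  9.49331396e-01,  3.14273809e-01,
         7.97991247e+01],
       [ 9.99999056e-01,  1.33692136e-03,  3.16640180e-04,
         3.73886715e-02],
       [-1.19562902e-04,  3.14273946e-01, -9.49332330e-01,
        -1.42847247e+02],
       [ 0.00000000e+00,  0.00000000e+00,  0.00000000e+00,
         1.00000000e+00]])}
tripped_breaker [224. 179.] 0.58
tripped_lever_tip [185. 217.] 0.78
on_lever_tip [221. 348.] 0.59
off_lever_tip [152. 275.] 0.97
tuna_tin [319. 269.] 0.66
[532.73202882  -6.64918718 136.        ]
[534.14381955  -7.85966331 136.        ]
scene ((531.6884765625, -61.6611328125), (168.2633056640625, 77.60211944580078), 81.36068725585938) 1515 75.83246379994762
[[546, -139, 128], [534, -136, 104], [546, -134, 128], [557, -132, 124], [550, -130, 130], [548, -129, 118], [543, -128, 117], [548, -127, 122], [532, -126, 95], [502, -73, 125], [493, -66, 127], [510, -62, 111], [513, -61, 98], [515, -60, 95], [511, -59, 103], [498, -57, 123], [497, -56, 120], [528, -12, 134], [529, -9, 131], [530, -6, 120], [531, -3, 111], [541, -2, 96], [532, -2, 114], [532, -1, 120], [534, 0, 130], [537, 1, 97], [535, 3, 134]]
side ((530.5651245117188, -61.509666442871094), (170.37423706054688, 76.50314331054688), 81.20759582519531) 1365 75.68863546592797
[[545, -140, 130], [540, -137, 118], [540, -133, 118], [542, -131, 111], [539, -130, 101], [542, -128, 126], [544, -128, 124], [539, -127, 109], [542, -124, 124], [500, -68, 125], [506, -66, 115], [508, -63, 109], [500, -61, 122], [495, -60, 125], [501, -59, 113], [493, -58, 125], [495, -55, 123], [532, -12, 136], [530, -8, 137], [538, -4, 118], [533, -4, 103], [539, -3, 95], [531, -2, 107], [529, -2, 123], [531, -1, 126], [529, 2, 131]]
```

View pics/w0.png

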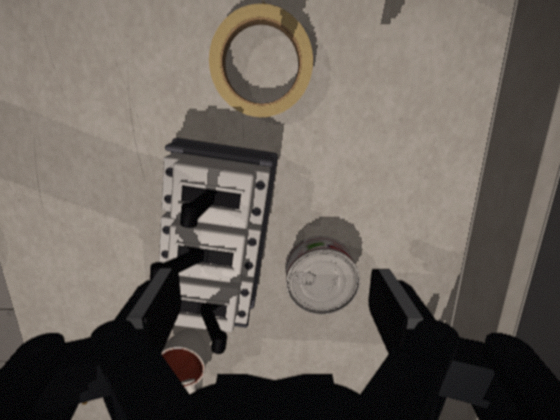

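The wrist view confirms it: tripped lever at (185,217), off lever at (152,275), on lever at (221,348), tin at (320,275). Block yaw is about -0.154 rad; the tripped pivot is near (538,-8) and its tip near (531.5,-7).

I'll turn the closed fingers so the lever is pushed across the closing line, and come down on the on side.

```bash
python3 -m handwheel '[-3,-1,0,0,0,0.142,-1, -6,-2,0,0,0,0.284,-1, -10,-4,0,0,0,0.426,-1, -13,-5,0,0,0,0.568,-1, -16,-6,0,0,0,0.71,-1, -20,-8,0,0,0,0.852,-1, -23,-9,0,0,0,0.994,-1, -26,-10,0,0,0,1.136,-1, -30,-12,0,0,0,1.278,-1, -32,-12.5,0,0,0,1.417,-1]' 40
python3 -m handwheel '[0,0,-15,0,0,0,-1, 0,0,-35,0,0,0,-1, 0,0,-55,0,0,0,-1, 0,0,-75,0,0,0,-1, 0,0,-90,0,0,0,-1, 0,0,-103,0,0,0,-1, 0,0,-113,0,0,0,-1, 0,0,-120,0,0,0,-1, 0,0,-120,0,0,0,-1, 0,0,-120,0,0,0,-1]'
python3 - <<'E'
from h import *
print(arm.observe()["ft_force"])
c=[]
for n,(x,y) in (("scene",(255,120)),("side",(240,100))):
    p,d=arm.snapshot(n); c.append(cv2.resize(p[y:y+130,x:x+130],(400,400),interpolation=cv2.INTER_CUBIC))
cv2.imwrite("pics/c1.png",cv2.hconcat(c))
E
```

```text
t: 2.25
position: [567.8, -12.6, 231.4]
tcp_rot: [0.232, 3.133, -0.0]
ft_force: [-0.1, -0.4, -0.2]
width: 0.001
gripper_force: 0.0
t: 3.25
position: [568.3, -12.5, 111.9]
tcp_rot: [0.242, 3.131, -0.0]
ft_force: [-0.6, -0.1, 0.4]
width: 0.002
gripper_force: 0.0
[-0.6265547  -0.05414377  0.3685844 ]
```

View pics/c1.png

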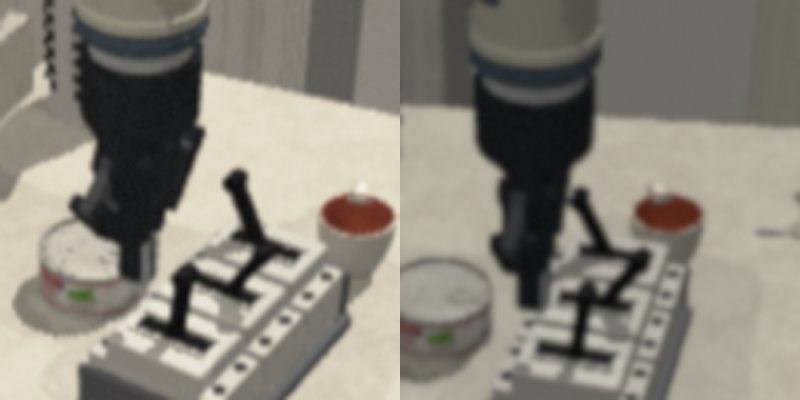

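The closed fingers are at crop (137,280), on the on side of the tripped lever (185,270) and clear of everything. Pushing towards off.

```bash
python3 -m handwheel '[-2,0.3,0,0,0,0,-1, -5,0.8,0,0,0,0,-1, -8,1.2,0,0,0,0,-1, -11,1.7,0,0,0,0,-1, -13.8,2.1,0,0,0,0,-1, -15.8,2.4,0,0,0,0,-1, -17.8,2.8,0,0,0,0,-1, -19.8,3.1,0,0,0,0,-1, -19.8,3.1,0,0,0,0,-1, -19.8,3.1,0,0,0,0,-1]'
python3 -m handwheel '[-1,0.2,0,0,0,0,-1, -2,0.3,0,0,0,0,-1, -3,0.5,0,0,0,0,-1, -4,0.6,0,0,0,0,-1, -4,0.6,0,0,0,0,-1, -4,0.6,0,0,0,0,-1, -4,0.6,0,0,0,0,-1, -4,0.6,0,0,0,0,-1, -4,0.6,0,0,0,0,-1, -4,0.6,0,0,0,0,-1]'
python3 - <<'E'
from h import *
print(arm.observe()["ft_force"])
c=[]
for n,(x,y) in (("scene",(255,120)),("side",(240,100))):
    p,d=arm.snapshot(n); c.append(cv2.resize(p[y:y+130,x:x+130],(400,400),interpolation=cv2.INTER_CUBIC))
cv2.imwrite("pics/c2.png",cv2.hconcat(c))
E
```

```text
t: 4.35
position: [548.2, -9.4, 111.3]
tcp_rot: [0.241, 3.132, -0.0]
ft_force: [0.9, 0.3, 0.3]
width: -0.001
gripper_force: 0.4
t: 5.35
position: [544.8, -8.9, 111.3]
tcp_rot: [0.241, 3.131, 0.0]
ft_force: [5.8, -1.0, -1.2]
width: -0.002
gripper_force: 2.3
[ 5.76914783 -1.04093994 -1.22397987]
```

View pics/c2.png

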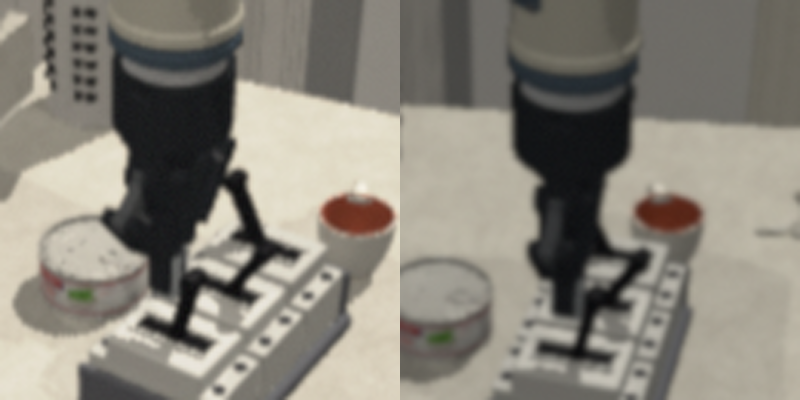

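The lever now leans slightly to off (tip 193,275 in the crop), with the force already at 5.8 N, so the stop is probably near. Advancing in small steps.

```bash
for i in 1; do python3 -m handwheel '[-0.5,0.1,0,0,0,0,-1, -1,0.2,0,0,0,0,-1, -1.5,0.2,0,0,0,0,-1, -1.5,0.2,0,0,0,0,-1, -1.5,0.2,0,0,0,0,-1, -1.5,0.2,0,0,0,0,-1, -1.5,0.2,0,0,0,0,-1, -1.5,0.2,0,0,0,0,-1, -1.5,0.2,0,0,0,0,-1, -1.5,0.2,0,0,0,0,-1]'; done; python3 -c "
from cell import arm
o=arm.observe();print(o['position'],o['ft_force'])"
```

```text
t: 6.45
position: [543.3, -8.6, 111.3]
tcp_rot: [0.241, 3.131, 0.0]
ft_force: [4.3, 0.1, -2.5]
width: -0.0
gripper_force: 2.2
[543.31368662  -8.6400979  111.2831369 ] [ 4.29111294  0.05890997 -2.52560108]
```

```bash
python3 -m handwheel '[-0.5,0.1,0,0,0,0,-1, -1,0.2,0,0,0,0,-1, -1.5,0.2,0,0,0,0,-1, -1.5,0.2,0,0,0,0,-1, -1.5,0.2,0,0,0,0,-1, -1.5,0.2,0,0,0,0,-1, -1.5,0.2,0,0,0,0,-1, -1.5,0.2,0,0,0,0,-1, -1.5,0.2,0,0,0,0,-1, -1.5,0.2,0,0,0,0,-1]'
```

```text
t: 7.45
position: [541.9, -8.5, 111.4]
tcp_rot: [0.241, 3.131, 0.0]
ft_force: [5.7, -0.7, -2.1]
width: -0.004
gripper_force: 2.3
```

```bash
python3 -m handwheel '[-0.5,0.1,0,0,0,0,-1, -1,0.2,0,0,0,0,-1, -1.5,0.2,0,0,0,0,-1, -1.5,0.2,0,0,0,0,-1, -1.5,0.2,0,0,0,0,-1, -1.5,0.2,0,0,0,0,-1, -1.5,0.2,0,0,0,0,-1, -1.5,0.2,0,0,0,0,-1, -1.5,0.2,0,0,0,0,-1, -1.5,0.2,0,0,0,0,-1]'
```

```text
t: 8.45
position: [540.5, -8.3, 111.4]
tcp_rot: [0.241, 3.13, 0.0]
ft_force: [6.7, -0.4, -2.2]
width: 0.001
gripper_force: 2.5
```

```bash
python3 -m handwheel '[-0.5,0.1,0,0,0,0,-1, -1,0.2,0,0,0,0,-1, -1,0.2,0,0,0,0,-1, -1,0.2,0,0,0,0,-1, -1,0.2,0,0,0,0,-1, -1,0.2,0,0,0,0,-1, -1,0.2,0,0,0,0,-1, -1,0.2,0,0,0,0,-1, -1,0.2,0,0,0,0,-1, -1,0.2,0,0,0,0,-1]'
```

```text
t: 9.45
position: [539.8, -8.2, 111.5]
tcp_rot: [0.241, 3.129, -0.0]
ft_force: [7.7, -1.0, -2.3]
width: -0.0
gripper_force: 3.0
```

```bash
python3 -m handwheel '[-0.5,0.1,0,0,0,0,-1, -1,0.2,0,0,0,0,-1, -1,0.2,0,0,0,0,-1, -1,0.2,0,0,0,0,-1, -1,0.2,0,0,0,0,-1, -1,0.2,0,0,0,0,-1, -1,0.2,0,0,0,0,-1, -1,0.2,0,0,0,0,-1, -1,0.2,0,0,0,0,-1, -1,0.2,0,0,0,0,-1]'
```

```text
t: 10.45
position: [539.2, -8.1, 111.7]
tcp_rot: [0.241, 3.128, -0.0]
ft_force: [9.0, -0.8, -1.9]
width: 0.0
gripper_force: 3.6
```

```bash
python3 -m handwheel '[-0.5,0.1,0,0,0,0,-1, -1,0.2,0,0,0,0,-1, -1.5,0.2,0,0,0,0,-1, -1.5,0.2,0,0,0,0,-1, -1.5,0.2,0,0,0,0,-1, -1.5,0.2,0,0,0,0,-1, -1.5,0.2,0,0,0,0,-1, -1.5,0.2,0,0,0,0,-1, -1.5,0.2,0,0,0,0,-1, -1.5,0.2,0,0,0,0,-1]'
```

```text
t: 11.45
position: [538.2, -8.0, 111.8]
tcp_rot: [0.241, 3.127, -0.0]
ft_force: [9.6, -1.4, -2.3]
width: 0.001
gripper_force: 4.4
```

```bash
python3 -m handwheel '[-0.5,0.1,0,0,0,0,-1, -1,0.2,0,0,0,0,-1, -1.5,0.2,0,0,0,0,-1, -1.5,0.2,0,0,0,0,-1, -1.5,0.2,0,0,0,0,-1, -1.5,0.2,0,0,0,0,-1, -1.5,0.2,0,0,0,0,-1, -1.5,0.2,0,0,0,0,-1, -1.5,0.2,0,0,0,0,-1, -1.5,0.2,0,0,0,0,-1]'
```

```text
t: 12.45
position: [537.3, -7.8, 112.0]
tcp_rot: [0.241, 3.125, -0.0]
ft_force: [12.3, -1.4, -4.7]
width: -0.002
gripper_force: 5.2
```

```bash
python3 -m handwheel '[-0.5,0.1,0,0,0,0,-1, -1,0.2,0,0,0,0,-1, -1.5,0.2,0,0,0,0,-1, -1.5,0.2,0,0,0,0,-1, -1.5,0.2,0,0,0,0,-1, -1.5,0.2,0,0,0,0,-1, -1.5,0.2,0,0,0,0,-1, -1.5,0.2,0,0,0,0,-1, -1.5,0.2,0,0,0,0,-1, -1.5,0.2,0,0,0,0,-1]'; python3 -c "
from h import *
c=[];F=[]
for n,(x,y) in (('scene',(255,120)),('side',(240,100))):
    F.append(arm.observe()['ft_force'])
    p,d=arm.snapshot(n); c.append(cv2.resize(p[y:y+130,x:x+130],(400,400),interpolation=cv2.INTER_CUBIC))
F.append(arm.observe()['ft_force']);print(np.round(F,1))
cv2.imwrite('pics/c3.png',cv2.hconcat(c))"
```

```text
t: 13.45
position: [536.3, -7.7, 112.3]
tcp_rot: [0.241, 3.124, -0.0]
ft_force: [14.6, -1.8, -4.5]
width: 0.001
gripper_force: 6.1
[[14.6 -1.8 -4.5]
 [13.8 -2.  -4.7]
 [14.6 -1.9 -4.2]]
```

View pics/c3.png

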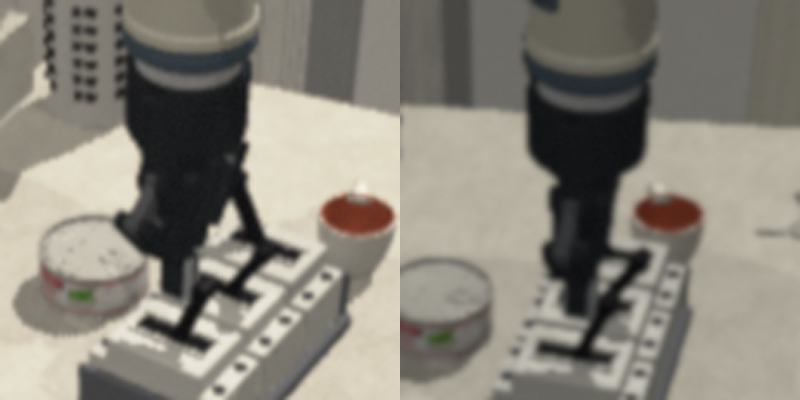

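The lever is well over to off (tip about 213,285 in the crop), on the springy stop, with a total force of about 15.2 N. A small final push.

```bash
python3 -m handwheel '[-0.4,0.1,0,0,0,0,-1, -0.8,0.1,0,0,0,0,-1, -0.8,0.1,0,0,0,0,-1, -0.8,0.1,0,0,0,0,-1, -0.8,0.1,0,0,0,0,-1, -0.8,0.1,0,0,0,0,-1, -0.8,0.1,0,0,0,0,-1, -0.8,0.1,0,0,0,0,-1, -0.8,0.1,0,0,0,0,-1, -0.8,0.1,0,0,0,0,-1]'
```

```text
t: 14.55
position: [535.8, -7.6, 112.4]
tcp_rot: [0.241, 3.123, -0.001]
ft_force: [15.2, -1.6, -4.1]
width: -0.001
gripper_force: 6.5
```

```bash
python3 -m handwheel '[-0.4,0.1,0,0,0,0,-1, -0.8,0.1,0,0,0,0,-1, -0.8,0.1,0,0,0,0,-1, -0.8,0.1,0,0,0,0,-1, -0.8,0.1,0,0,0,0,-1, -0.8,0.1,0,0,0,0,-1, -0.8,0.1,0,0,0,0,-1, -0.8,0.1,0,0,0,0,-1, -0.8,0.1,0,0,0,0,-1, -0.8,0.1,0,0,0,0,-1]'
```

```text
t: 15.55
position: [535.3, -7.6, 112.5]
tcp_rot: [0.241, 3.122, -0.001]
ft_force: [16.7, -1.4, -3.9]
width: -0.002
gripper_force: 6.9
```

That is firmly on the stop at roughly 16 N equivalent. Now back off, go over the lever and come down on the off side.

```bash
python3 -m handwheel '[6,-0.9,0,0,0,0,-1, 14,-2.1,0,0,0,0,-1, 14,-2.1,25,0,0,0,-1, 14,-2.1,55,0,0,0,-1, 0,0,60,0,0,0,-1, -18,2.8,60,0,0,0,-1, -36,5.6,60,0,0,0,-1, -52.5,8.1,60,0,0,0,-1, -52.5,8.1,50,0,0,0,-1, -52.5,8.1,35,0,0,0,-1]'
python3 -c "
from h import *
c=[]
for n,(x,y) in (('scene',(275,120)),('side',(255,100))):
    p,d=arm.snapshot(n); c.append(cv2.resize(p[y:y+130,x:x+130],(400,400),interpolation=cv2.INTER_CUBIC))
cv2.imwrite('pics/c4.png',cv2.hconcat(c))"
```

```text
t: 16.55
position: [479.7, 1.1, 146.2]
tcp_rot: [0.241, 3.131, 0.0]
ft_force: [0.6, -0.8, -0.4]
width: -0.002
gripper_force: 0.0
```

View pics/c4.png

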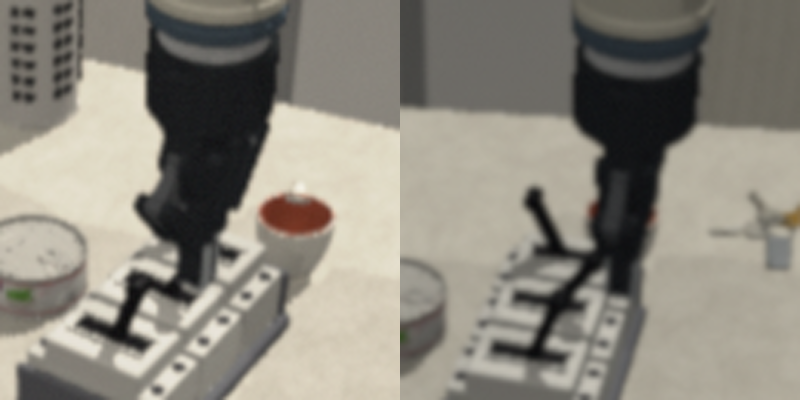

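The lever stays off, leaning with its tip about (140,285) in the scene crop, and the fingers are in front of it, free. Descend, then push to on while rising with the tip.

```bash
python3 -m handwheel '[0,0,-15,0,0,0,-1, 0,0,-30,0,0,0,-1, 0,0,-40,0,0,0,-1, 4,-0.6,-40,0,0,0,-1, 8,-1.2,-40,0,0,0,-1, 12,-1.8,-40,0,0,0,-1, 16,-2.5,-40,0,0,0,-1, 19,-2.9,-39.4,0,0,0,-1, 22,-3.4,-38.7,0,0,0,-1, 24,-3.7,-38.2,0,0,0,-1]'
```

```text
t: 17.65
position: [503.4, -2.6, 108.4]
tcp_rot: [-0.241, -3.132, -0.0]
ft_force: [-2.2, 0.9, 0.9]
width: -0.002
gripper_force: 1.1
```

```bash
python3 -m handwheel '[2.5,-0.4,0.6,0,0,0,-1, 5,-0.8,1.1,0,0,0,-1, 7.5,-1.1,1.6,0,0,0,-1, 10,-1.5,2,0,0,0,-1, 12.5,-1.9,2.3,0,0,0,-1, 15,-2.3,2.5,0,0,0,-1, 17.5,-2.7,2.6,0,0,0,-1, 20,-3.1,2.7,0,0,0,-1, 22.5,-3.5,2.7,0,0,0,-1, 25,-3.9,2.7,0,0,0,-1]'
```

```text
t: 18.65
position: [528.4, -6.5, 110.7]
tcp_rot: [0.241, 3.132, 0.0]
ft_force: [-2.7, 0.2, 1.3]
width: 0.001
gripper_force: 0.9
```

Past upright without being blocked, so it is reset. Carry on to on.

```bash
python3 -m handwheel '[2,-0.3,0,0,0,0,-1, 4,-0.6,0,0,0,0,-1, 6,-0.9,0,0,0,0,-1, 8,-1.2,0,0,0,0,-1, 10,-1.5,0,0,0,0,-1, 12,-1.9,0,0,0,0,-1, 14,-2.2,0,0,0,0,-1, 15,-2.3,0,0,0,0,-1, 15,-2.3,0,0,0,0,-1, 15,-2.3,0,0,0,0,-1]'
```

```text
t: 19.65
position: [543.4, -8.9, 111.0]
tcp_rot: [0.241, 3.131, -0.0]
ft_force: [-1.0, 0.6, 0.2]
width: -0.001
gripper_force: 0.3
```

```bash
python3 -m handwheel '[1,-0.2,0,0,0,0,-1, 2,-0.3,0,0,0,0,-1, 3,-0.5,0,0,0,0,-1, 3,-0.5,0,0,0,0,-1, 3,-0.5,0,0,0,0,-1, 3,-0.5,0,0,0,0,-1, 3,-0.5,0,0,0,0,-1, 3,-0.5,0,0,0,0,-1, 3,-0.5,0,0,0,0,-1, 3,-0.5,0,0,0,0,-1]'
```

```text
t: 20.65
position: [546.2, -9.3, 110.9]
tcp_rot: [0.241, 3.132, -0.0]
ft_force: [-0.7, -0.3, -0.7]
width: 0.001
gripper_force: 0.4
```

```bash
python3 -m handwheel '[1,-0.2,0,0,0,0,-1, 2,-0.3,0,0,0,0,-1, 2,-0.3,0,0,0,0,-1, 2,-0.3,0,0,0,0,-1, 2,-0.3,0,0,0,0,-1, 2,-0.3,0,0,0,0,-1, 2,-0.3,0,0,0,0,-1, 2,-0.3,0,0,0,0,-1, 2,-0.3,0,0,0,0,-1, 2,-0.3,0,0,0,0,-1]'
```

```text
t: 21.65
position: [548.2, -9.6, 110.8]
tcp_rot: [0.241, 3.132, -0.0]
ft_force: [-0.8, -0.2, 0.2]
width: -0.001
gripper_force: 0.6
```

```bash
python3 -m handwheel '[1,-0.2,0,0,0,0,-1, 2,-0.3,0,0,0,0,-1, 2,-0.3,0,0,0,0,-1, 2,-0.3,0,0,0,0,-1, 2,-0.3,0,0,0,0,-1, 2,-0.3,0,0,0,0,-1, 2,-0.3,0,0,0,0,-1, 2,-0.3,0,0,0,0,-1, 2,-0.3,0,0,0,0,-1, 2,-0.3,0,0,0,0,-1]'; python3 -c "
from h import *
c=[]
for n,(x,y) in (('scene',(255,120)),('side',(240,100))):
    p,d=arm.snapshot(n); c.append(cv2.resize(p[y:y+130,x:x+130],(400,400),interpolation=cv2.INTER_CUBIC))
cv2.imwrite('pics/c5.png',cv2.hconcat(c))"
```

```text
t: 22.65
position: [549.4, -9.8, 110.6]
tcp_rot: [-0.241, -3.13, -0.0]
ft_force: [-5.6, 0.2, 0.2]
width: -0.001
gripper_force: 2.5
```

View pics/c5.png

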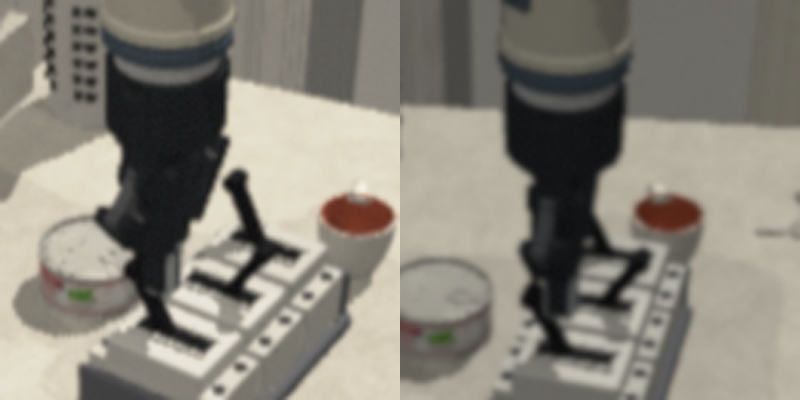

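The lever now leans fully on (tip about 135,270, parallel to the on lever) and the force rises at the hard stop. Retreat towards off, then up.

```bash
python3 -m handwheel '[-5,0.8,0,0,0,0,-1, -12,1.9,0,0,0,0,-1, -20,3.1,5,0,0,0,-1, -20,3.1,25,0,0,0,-1, -20,3.1,50,0,0,0,-1, -20,3.1,75,0,0,0,-1, -20,3.1,100,0,0,0,-1, -20,3.1,115,0,0,0,-1, -20,3.1,120,0,0,0,-1, -20,3.1,120,0,0,0,-1]'; python3 -c "
from h import *
c=[]
for n,(x,y) in (('scene',(255,120)),('side',(240,100))):
    p,d=arm.snapshot(n); c.append(cv2.resize(p[y:y+130,x:x+130],(400,400),interpolation=cv2.INTER_CUBIC))
cv2.imwrite('pics/c6.png',cv2.hconcat(c))"
```

```text
t: 23.75
position: [530.2, -6.8, 231.2]
tcp_rot: [0.241, 3.131, -0.0]
ft_force: [-0.2, 0.2, -0.6]
width: -0.0
gripper_force: 0.0
```

View pics/c6.png

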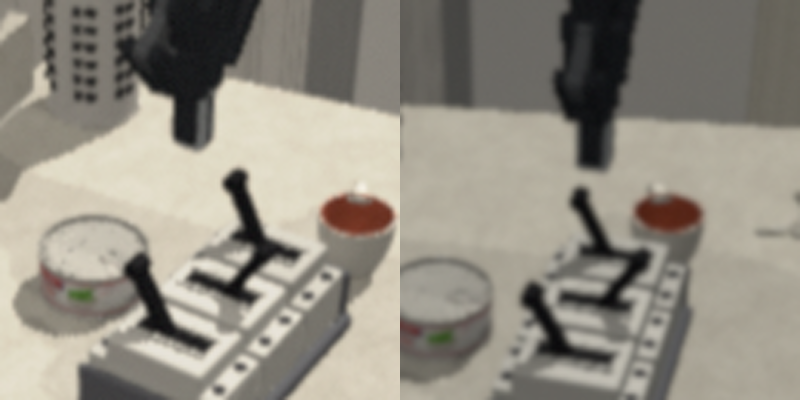

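The reset lever leans fully on (tip 137,265), the other two levers, the tin and the mug are unchanged, and the arm is clear.

```bash
python3 -c "
from cell import arm
print(arm.finish_job())"
```

```text
the job is handed in; nothing more can be done
None
```

The tripped breaker is reset: its lever was pushed off against its springy stop with about 16 N and then thrown fully on; the other two levers, the tin and the mug look unmoved, and I handed the job in at about 24 s (no verdict was returned).

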